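# Roll a strip of tube caps shut and close the rack

## Task

Close the strip of caps on the tube rack: take the capping roller from its stand and roll it slowly along the row of caps (under 5 cm/s), firmly enough that its spring gives, from the end with the pull tab to the other end, until every cap is fully down. Keep the roller on the caps and off the open tube strips beside them, and keep your fingers off the caps. Then hang the roller back upright in its stand, shut the rack's lid fully, and leave the other things on the bench where they are.

Things in the scene. Friction and masses are not known exactly. Their poses are not given: they have to be found in the camera images.
- rack: grey tube rack with a darker top plate, 112 (x) x 156 (y) x 46 mm, fixed to the bench. Origin: centre of its underside, z up; x points to the hinge side, y along the rows of tubes. Three tube strips stand in rows along y at x = -34, -6 and +22 mm; which row holds the capped strip varies. A row of empty wells runs along the hinge side.
- capped_strip: strip of eight joined tubes, 13 mm pitch along its y, carrying a strip of eight joined white caps 11.6 mm across; the only strip with caps. Fixed in the rack. Origin: middle of the strip on the rack's top plate; axes as the rack's. Tube rims 8 mm above the origin; cap tops 17 mm above it when fully up, 12 mm when fully down. Caps at y = +45.5 (cap0), 32.5, 19.5 ... to -45.5 mm (cap7).
- tab_cap (a point): centre of the tube rim (8 mm above the rack's top plate) under cap0, at the end with the pull tab: a flat white tongue 9 mm wide that runs from cap0 outwards to 26 mm beyond this point
- far_cap (a point): centre of the tube rim (8 mm above the rack's top plate) under cap7, at the other end of the row
- open_strip_a: one of the two strips of eight open tubes without caps, fixed in the rack, rims 8 mm above its origin (middle of the strip on the top plate).
- open_strip_b: the other strip of eight open tubes without caps, as open_strip_a.
- cap0 (a joint): travel of cap 0 (at the pull tab), m: 0 = standing 5 mm proud, 0.005 = fully down. About 2.5 N pushes it down; it stays where it is left.
- cap1 (a joint): travel of cap 1 counted from the tab, m: 0 = standing 5 mm proud, 0.005 = fully down. About 2.5 N pushes it down; it stays where it is left.
- cap2 (a joint): travel of cap 2 counted from the tab, m: 0 = standing 5 mm proud, 0.005 = fully down. About 2.5 N pushes it down; it stays where it is left.
- cap3 (a joint): travel of cap 3 counted from the tab, m: 0 = standing 5 mm proud, 0.005 = fully down. About 2.5 N pushes it down; it stays where it is left.
- cap4 (a joint): travel of cap 4 counted from the tab, m: 0 = standing 5 mm proud, 0.005 = fully down. About 2.5 N pushes it down; it stays where it is left.
- cap5 (a joint): travel of cap 5 counted from the tab, m: 0 = standing 5 mm proud, 0.005 = fully down. About 2.5 N pushes it down; it stays where it is left.
- cap6 (a joint): travel of cap 6 counted from the tab, m: 0 = standing 5 mm proud, 0.005 = fully down. About 2.5 N pushes it down; it stays where it is left.
- cap7 (a joint): travel of cap 7 (at the far end), m: 0 = standing 5 mm proud, 0.005 = fully down. About 2.5 N pushes it down; it stays where it is left.
- roller_tool: hand capping roller, 153 mm tall, 0.2 kg. Origin: lowest point of its wheel (spring relaxed) on its centre line, z up along the handle. Black rubber wheel, 34 mm diameter, 12 mm wide, axle along x: it rolls freely along the tool's y. Wheel and steel fork (25 mm wide) are sprung: they give up to 8 mm towards the handle, 7 N at the start, 12 N fully in.
- tool_grip (a point): point on the roller's centre line 85 mm above its origin, a good height to grip: the black square handle is 24 x 24 mm from 56 to 148 mm above the origin, with faces along the tool's x and y; below it is a flat aluminium collar 42 (x) x 56 (y) mm, from 50 to 56 mm
- tool_stand: heavy aluminium stand fixed to the bench, on a dark base plate 84 x 96 x 8 mm. Origin: centre of its underside, z up. Sleeve 54 (x) x 66 (y) mm, top at 54 mm, with an open socket 29 (x) x 42 (y) mm through to the bench. The roller's wheel hangs in it, its collar resting on the top: stored, the tool's origin is 4 mm above the stand's and their axes agree (half a turn is as good).
- rack_lid (a joint): angle of the rack's clear lid, rad: 0 = shut, 2.0 = fully open (leaning back beyond upright). It starts wide open and stays where it is left (about 0.07 N m of friction).
- lid_hinge (a point): middle of the lid's hinge line, on the rack at x = +60 mm, z = 48 mm; the hinge runs along the rack's y.
- lid_edge (a point): middle of the lid's free edge, on its outer face: 118 mm from the hinge towards the rack's front and 28 mm above the hinge line when shut. The lid is a shallow cover 160 mm wide (along y) and 28 mm deep with walls 2.5 mm thick; a grey thumb lip 50 mm wide stands out 10 mm beyond this edge.
- petri: bystander: petri dish, 90 mm across, 12 mm high; stays put
- label_tape: bystander: roll of tape, 77 mm across, 19 mm high; stays put
- marker: bystander: black marker pen, 128 mm long; stays put
- tweezers: bystander: steel tweezers, 130 mm long; stays put
There are look-alikes about, which are no part of the job. What is shaped like the roller_tool but green is not meant.

How it is judged:
By the outcome, as a careful person would: the job done as asked, in the order asked, and still so for the second after the job is handed in, with the robot touching nothing.
It also fails if it takes over 69 s, if anything falls off the work surface, if the arm or the gripper's body presses on something with over 40 N, if the wrist force passes 120 N, or if a joint passes its speed limit or range.

## Robot

A 7-joint arm with a two-finger parallel gripper is mounted at the origin on a cart in front of the work surface, level with it; the furniture and walls round the work are solid. World frame = base frame: x ahead of the robot, y to its left, z up, the work surface at z = 0. Lengths are in m, angles in degrees, forces in N, time in s.
With the tool pointing down it reaches from about 0.35 to 0.9 m from the base axis. Payload 7.2 kg.
Tool frame: the origin (TCP) lies on the centre line of the jaws, within the pads' length; the fingertips stand 14 mm ahead of it and the grasp point (between the pads) lies 5 mm behind it; z points along the fingers, y is the line along which they close (so a half turn about z gives the same grasp; the last joint's range is limited). The gripper opens to 85 mm and grips with 20 to 120 N. Pads are 22 mm wide; open, the fingers measure 114 mm over their backs; the gripper's body (76 mm by 85 mm) begins 54 mm behind the grasp point. The pads swing forward as they close: fully open they stand 13 mm farther back than shut.
Start: joints at [62.67, 23.554, -0.728, 91.456, 0.321, 64.991, -4.71], TCP at [0.248, -0.574, 0.209] pointing down, gripper open.
Joint ranges: [-169.25, 169.25], [-16.82, 113.86], [-84.01, 82.57], [7.8, 145.47], [-59.2, 239.2], [7.22, 106.19], [-163.78, 163.78]. Speed limits (degrees/s): [136.94, 136.94, 172.46, 172.46, 180, 180, 180].

## Interface

Orientations are given as [roll, pitch, yaw] about the fixed x, y, z axes, in that order (R = Rz(yaw) Ry(pitch) Rx(roll)).
In Python, from workcell import arm, cams, workorder gives the robot as it stands. The module is installed in compiled form; this text tells all that it offers.
- The arm moves only by the tool play_rows, never from a script. Its argument "series" is a list that holds one entry, the list of rows, each a list of 5 numbers: the shift along the tool's x, y, z in cm, then the turn about the tool's z in degrees, then the opening, from 0 (shut) to 1 (fully open). In form: [[[x, y, z, roll, gripper], ...]]. A call has 1 to 12 rows; each row is the pose to reach, as a shift and turn from the pose commanded when the call began, along the tool's axes at that moment; what a row does not reach only later rows make up. A row lasts 1/10 s, in which the tool goes at most 50 mm and 8.59 degrees, less where a joint would pass 70% of its speed; a pose out of reach is approached as far as the arm can. A call with a gripper value outside its range is refused whole. The fingers move at their own pace and stop on an object; "force" is the grip in N (left out, the last holds). Time passes only in rows, so rows that repeat a pose let the fingers close. It gives the time, the measured TCP pose, the force, the opening and the grip force at its end, in the units of the state.
- arm.state(): the state, without advancing time (a new reading comes with each control period).
- cams.grab_frame(name): name is "scene" or "side" or "wrist"; returns (picture, depth): 480x640x3 uint8, red, green, blue; 480x640 float32, m along the optical axis (not along the pixel's ray), 0 where there is no reading.
- cams.calibration(name): a dict with "camera_matrix" (3x3 intrinsics, pixels), "rvec" (rotation vector, rad) and "tvec" (3), from world to camera coordinates, as OpenCV has them. Camera axes: x right, y down, z forward; pixel columns grow to the right and rows downward; lengths in m; the calibration is good to about 2 mm. A picture is of the moment at which its call begins: read the wrist's pose just before it. calibration takes no time and is no camera call; for the wrist camera it gives the pose at the moment of the call.
- workorder.close_job(): hands the job in; it is judged then, once.
The state is a dict: "t": time; "joint_positions": joint angles; "qvel": joint speeds; "joint_torque": joint torques, N m; "ee_pos": TCP position; "ee_rot": TCP orientation; "force": force on the tool from outside, world axes, zero at the start; "torque": the same for the moment, N m; "opening": finger opening in m; "grasp_force": force on a finger pad.
Only numpy, scipy, OpenCV 4.12 (cv2) and the standard library are available. Lean on these libraries where they do the work, as an engineer would, in place of code of your own. Each camera call takes 0.05 s, during which the arm holds its last target. There are 200 camera calls.

## Working session

There is one attempt and no reset: what is moved stays moved. The work goes in short steps, Python scripts to look and compute and a tool call to move; the robot and the scene stay as the last step left them, time stands still between calls to the robot, and variables do not carry over. Pictures are saved under pics/ and viewed, at most 10 in all, crops included, and the job is handed in when it is done.

Besides the shell and the picture viewer there is one more tool, called after "Emit:" as name(argument=value, ...), one argument or row to a line, values as JSON. play_rows: Moves the arm, as the interface text tells. Its arguments: {"type":"object","properties":{"series":{"type":"array","items":{"type":"array","items":{"type":"array","items":{"type":"number"}}}},"force":{"type":"number"}},"required":["series"]}

```bash
mkdir -p pics; cat > h.py <<'E'
import numpy as np, cv2
from workcell import arm, cams, workorder
def look(n,f):
    c=cams.calibration(n); p,d=cams.grab_frame(n)
    cv2.imwrite(f'pics/{f}.png',p[:,:,::-1]); np.savez(f'pics/{f}.npz',p=p,d=d,K=c['camera_matrix'],r=c['rvec'],t=c['tvec'])
def cloud(f):
    z=np.load(f'pics/{f}.npz'); K=z['K'];R=cv2.Rodrigues(z['r'])[0];d=z['d']
    v,u=np.mgrid[:480,:640]
    c=np.stack([(u-K[0,2])/K[0,0]*d,(v-K[1,2])/K[1,1]*d,d],-1)
    w=(c-z['t'].reshape(3))@R; w[d==0]=np.nan
    return z['p'],w
E
python3 - <<'E'
from h import *
s=arm.state();print({k:np.round(s[k],3) for k in s})
look('scene','scene0');look('side','side0');look('wrist','wrist0')
for n in('scene','side','wrist'):
    c=cams.calibration(n);R=cv2.Rodrigues(c['rvec'])[0];print(n,-R.T@np.ravel(c['tvec']),R[2])
E
```

```text
{'t': np.float64(0.0), 'joint_positions': array([62.669, 23.601, -0.729, 91.504,  0.321, 64.992, -4.71 ]), 'qvel': array([-0.019,  0.044,  0.054, -0.163, -0.015,  0.036, -0.042]), 'joint_torque': array([ 0.0000e+00, -6.0062e+01,  6.8200e-01, -2.9940e+01,  1.4000e-02,
        1.1000e-02, -0.0000e+00]), 'ee_pos': array([ 0.248, -0.573,  0.208]), 'ee_rot': array([-1.79906e+02,  6.00000e-03,  2.34260e+01]), 'force': array([-0.607, -0.78 ,  0.439]), 'torque': array([-0.   ,  0.006, -0.003]), 'grasp_force': np.float64(0.0), 'opening': np.float64(0.085)}
scene [ 0.16115644 -0.19962802  0.63039573] [ 0.38963744  0.66023087 -0.64208867]
side [0.24587619 1.08052958 0.47235808] [ 0.2841427  -0.8434094  -0.45598631]
wrist [ 0.31119716 -0.54644222  0.37400238] [-0.24875181 -0.10533234 -0.96282274]
```

View pics/scene0.png

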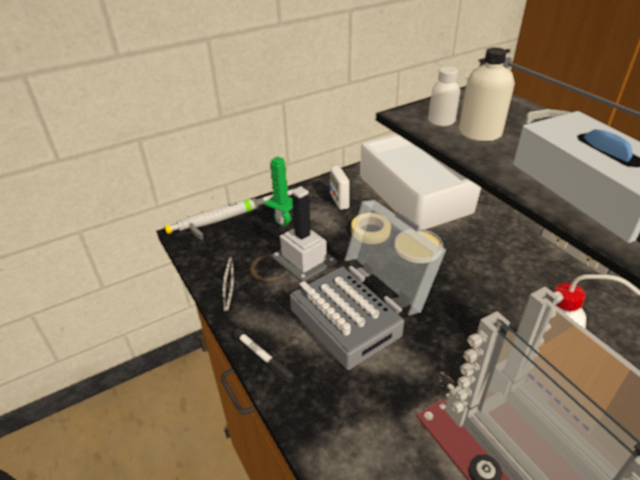

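View pics/side0.png

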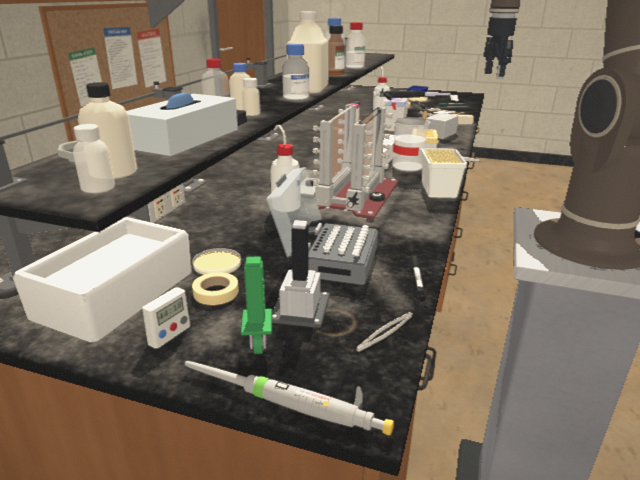

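The scene view has the black-handled roller in its stand at (302,215), with the look-alike green one at (280,190). In the side view they are at (300,250) and (255,300). The rack is at (345,310) with its lid open behind it. I choose the black one.

```bash
python3 - <<'E'
from h import *
for f,pts in (('scene0',dict(handle=(301,195),h2=(303,230),stand=(296,248),ringR=(311,245),rackc=(345,312),cornerF=(350,360),cornerL=(292,300),cornerR=(403,325),lidtopL=(366,206),lidtopR=(440,255),tape=(372,220),petri=(415,243),green=(278,165),shelf=(430,120),shelf2=(600,220),tray=(420,170),mag=(495,320),tw=(229,290),mark=(262,352))),('side0',dict(handle=(300,226),h2=(299,270),stand=(299,292),rack=(345,250),green=(255,262),shelf=(200,150),mag=(350,200),lidtop=(290,180)))):
    p,w=cloud(f)
    for k,(u,v) in pts.items(): print(f,k,(u,v),np.round(w[v,u],3))
p,w=cloud('scene0'); img=cv2.resize(p[170:370,210:450],None,fx=3.3,fy=3,interpolation=cv2.INTER_CUBIC)
p2,_=cloud('side0'); im2=cv2.resize(p2[160:360,240:440],(600,600),interpolation=cv2.INTER_CUBIC)
cv2.imwrite('pics/c1.png',img[:,:,::-1]);cv2.imwrite('pics/c2.png',im2[:,:,::-1])
E
```

```text
scene0 handle (301, 195) [0.489 0.422 0.155]
scene0 h2 (303, 230) [0.488 0.42  0.081]
scene0 stand (296, 248) [0.469 0.414 0.053]
scene0 ringR (311, 245) [0.495 0.405 0.055]
scene0 rackc (345, 312) [0.462 0.244 0.046]
scene0 cornerF (350, 360) [0.425 0.175 0.027]
scene0 cornerL (292, 300) [0.41  0.323 0.033]
scene0 cornerR (403, 325) [0.53  0.184 0.031]
scene0 lidtopL (366, 206) [0.567 0.343 0.149]
scene0 lidtopR (440, 255) [nan nan nan]
scene0 tape (372, 220) [0.577 0.338 0.119]
scene0 petri (415, 243) [0.587 0.24  0.133]
scene0 green (278, 165) [0.508 0.542 0.146]
scene0 shelf (430, 120) [0.808 0.471 0.184]
scene0 shelf2 (600, 220) [0.798 0.09  0.186]
scene0 tray (420, 170) [0.817 0.491 0.058]
scene0 mag (495, 320) [0.509 0.021 0.21 ]
scene0 tw (229, 290) [ 0.341  0.435 -0.001]
scene0 mark (262, 352) [0.326 0.268 0.014]
side0 handle (300, 226) [0.486 0.443 0.156]
side0 h2 (299, 270) [0.488 0.443 0.08 ]
side0 stand (299, 292) [0.481 0.464 0.053]
side0 rack (345, 250) [0.455 0.291 0.046]
side0 green (255, 262) [0.504 0.563 0.154]
side0 shelf (200, 150) [0.789 0.212 0.179]
side0 mag (350, 200) [0.508 0.064 0.051]
side0 lidtop (290, 180) [0.573 0.262 0.158]
```

View pics/c1.png

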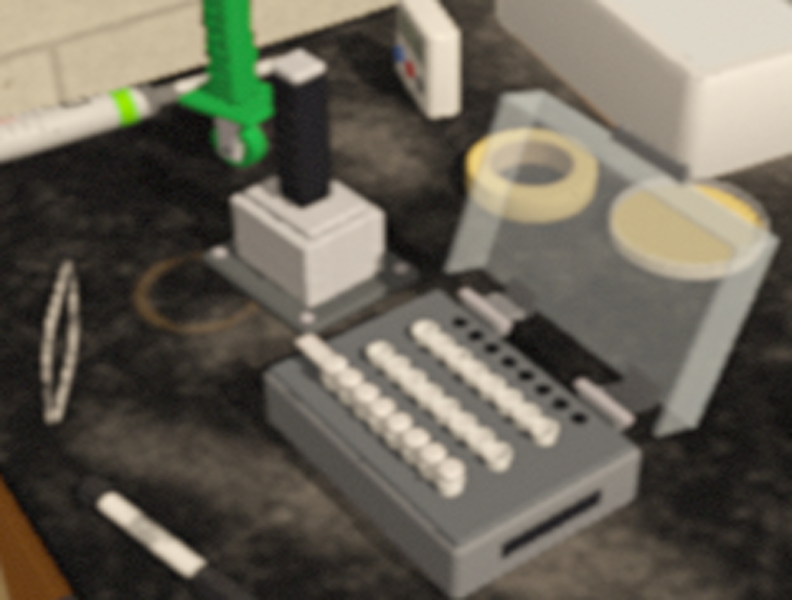

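The crop confirms the black roller in its stand. The capped strip is the front row (x = -34 mm), with its tab at the end nearer the stand. Next I'll fit rack, stand and handle.

```bash
python3 - <<'E'
from h import *
W=[];
for f in('scene0','side0'):
    p,w=cloud(f); W.append(np.c_[w.reshape(-1,3),p.reshape(-1,3)])
def rect(P,n):
    r=cv2.minAreaRect((P[:,:2]*1000).astype(np.float32)); print(n,len(P),np.round(r[0],1),np.round(r[1],1),round(r[2],1), 'med',np.round(np.median(P[:,:3],0),4))
for i,A in enumerate(W+[np.vstack(W)]):
    def sel(x0,x1,y0,y1,z0,z1): return A[(A[:,0]>x0)&(A[:,0]<x1)&(A[:,1]>y0)&(A[:,1]<y1)&(A[:,2]>z0)&(A[:,2]<z1)]
    H=sel(.45,.53,.39,.48,.075,.16);rect(H,'handle')
    rect(sel(.45,.53,.39,.48,.148,.17),'htop')
    rect(sel(.42,.55,.37,.50,.0505,.063),'sleeve/collar top')
    rect(sel(.40,.57,.355,.52,.004,.012),'base')
    rect(sel(.38,.57,.14,.36,.040,.050),'rack')
    C=sel(.38,.48,.14,.36,.055,.070); C=C[C[:,3:].min(1)>140]; rect(C,'caps')
A=W[0];h=A[(A[:,0]>.45)&(A[:,0]<.53)&(A[:,1]>.39)&(A[:,1]<.48)&(A[:,2]>.09)&(A[:,2]<.14)]
np.set_printoptions(suppress=True)
E
```

```text
handle 739 [493.  429.7] [27.  25.2] 8.4 med [0.4872 0.4216 0.1221]
htop 153 [493.  428.7] [24.3 22.8] 5.1 med [0.4905 0.4261 0.1552]
sleeve/collar top 549 [492.6 431.1] [55.5 68.9] 8.6 med [0.482  0.4154 0.058 ]
base 675 [492.6 431.2] [85.2 97.8] 9.1 med [0.4681 0.4    0.0079]
rack 4610 [487.4 259.5] [146.9 163.5] 4.6 med [0.479  0.2413 0.0457]
caps 422 [449.2 264.4] [ 38.6 123.3] 4.1 med [0.4359 0.2575 0.0614]
handle 870 [490.6 435.1] [24.7 25.4] 9.9 med [0.4875 0.4434 0.1204]
htop 160 [489.5 435.2] [22.6 23.9] 4.3 med [0.4886 0.4401 0.1548]
sleeve/collar top 645 [490.9 434.3] [54.3 67.5] 9.3 med [0.4825 0.4504 0.0577]
base 804 [490.5 434.1] [83.  96.7] 9.1 med [0.4687 0.465  0.0079]
rack 1905 [485.2 260.9] [146.  162.3] 4.0 med [0.4719 0.2817 0.046 ]
caps 183 [446.2 267.1] [ 34.5 120.7] 4.5 med [0.4338 0.2691 0.0617]
handle 1609 [492.2 432.5] [27.  30.9] 10.2 med [0.4874 0.4366 0.1213]
htop 313 [491.4 432.3] [23.9 31. ] 15.7 med [0.4894 0.4325 0.155 ]
sleeve/collar top 1194 [492.1 432.3] [56.2 71.7] 9.3 med [0.4822 0.4344 0.0579]
base 1479 [492.1 432.5] [ 85.7 100.5] 9.1 med [0.4683 0.4373 0.0079]
rack 6515 [487.2 259.3] [147.5 163.9] 4.9 med [0.477  0.2523 0.0458]
caps 605 [448.4 265.3] [ 38.9 124.8] 5.3 med [0.4352 0.2605 0.0615]
```

Emit:
play_rows(
  series=[
    [[0, 0, -10, 0, 1], [0, 0, -20, -8, 1], [8, -9, -20, -25, 1], [12, -14, -20, -34, 1], [16, -19, -20, -42, 1], [20, -23, -20, -50, 1], [24, -28, -20, -58, 1], [27, -32, -20, -66, 1], [30, -36, -20, -74, 1], [33, -40, -20, -82, 1], [36, -43, -20, -90, 1], [38.5, -45.5, -20, -98, 1]],
  ],
)

```text
t: 1.35
ee_pos: [0.3857, -0.1115, 0.4058]
ee_rot: [-180.0, 0.1, 117.7]
force: [1.4, -0.0, 0.1]
opening: 0.0851
grasp_force: 0.0
```

```bash
cat >> h.py <<'E'
def to(x,y,z,yaw):
    s=arm.state(); p=s['ee_pos'];r=np.radians(s['ee_rot'][2]);c,n=np.cos(r),np.sin(r);dx,dy=x-p[0],y-p[1]
    return np.round([100*(c*dx+n*dy),100*(n*dx-c*dy),100*(p[2]-z),-((yaw-s['ee_rot'][2]+180)%360-180)],2)
def st():
    s=arm.state(); print(round(s['t'],2),np.round(s['ee_pos'],4),np.round(s['ee_rot'],2),'F',np.round(s['force'],1),'op',round(s['opening'],4),'gf',round(s['grasp_force'],1),'q',np.round(s['joint_positions'],0))
E
python3 - <<'E'
from h import *
st();print(to(.4,.33,.38,-171),to(.41,.35,.38,-171))
E
```

```text
1.35 [ 0.3857 -0.1115  0.4058] [-1.800e+02  5.000e-02  1.177e+02] F [ 1.4 -0.   0.1] op 0.0851 gf 0.0 q [ 42.  -4. -29.  99.  -2.  85.  40.]
[ 38.43  21.78   2.58 -71.3 ] [ 39.74  23.6    2.58 -71.3 ]
```

Emit:
play_rows(
  series=[
    [[4, 2, 0, -8, 1], [8, 4, 0, -16, 1], [12, 6.5, 0, -24, 1], [16, 9, 0, -32, 1], [20, 11, 1, -40, 1], [24, 13.5, 2, -48, 1], [28, 16, 2.5, -56, 1], [32, 18, 2.5, -64, 1], [36, 20, 2.5, -71, 1], [38.5, 22, 2.5, -71, 1], [38.5, 22, 2.5, -71, 1], [38.5, 22, 2.5, -71, 1]],
  ],
)

```text
t: 2.55
ee_pos: [0.4038, 0.3299, 0.3799]
ee_rot: [180.0, -0.1, -171.5]
force: [-1.2, 0.4, -0.5]
opening: 0.0855
grasp_force: 0.0
```

```bash
python3 - <<'E'
from h import *
st();look('wrist','w1');st()
p,w=cloud('w1');A=np.c_[w.reshape(-1,3),p.reshape(-1,3)]
def sel(x0,x1,y0,y1,z0,z1): return A[(A[:,0]>x0)&(A[:,0]<x1)&(A[:,1]>y0)&(A[:,1]<y1)&(A[:,2]>z0)&(A[:,2]<z1)]
def rect(P,n):
    if len(P)<5: print(n,len(P));return
    r=cv2.minAreaRect((P[:,:2]*1000).astype(np.float32)); print(n,len(P),np.round(r[0],1),np.round(r[1],1),round(r[2],1),np.round(np.median(P[:,:3],0),4))
rect(sel(.45,.53,.39,.48,.148,.17),'htop')
rect(sel(.42,.55,.37,.50,.0505,.063),'collar')
rect(sel(.40,.57,.355,.52,.004,.012),'base')
rect(sel(.38,.53,.14,.36,.043,.049),'rack')
C=sel(.38,.455,.14,.36,.0575,.070); rect(C,'caps')
E
```

```text
2.55 [0.4038 0.3299 0.3799] [ 1.8000e+02 -1.0000e-01 -1.7152e+02] F [-1.2  0.4 -0.5] op 0.0855 gf 0.0 q [  3.  16. -59.  87.  13.  85.  42.]
2.6 [0.4042 0.329  0.3801] [-1.7996e+02 -6.0000e-02 -1.7163e+02] F [-0.4  0.2 -0.2] op 0.0854 gf 0.0 q [  3.  16. -59.  87.  13.  85.  42.]
htop 328 [490.2 433. ] [21.6 23.6] 12.3 [0.4888 0.4311 0.1572]
collar 988 [491.7 433.3] [54.5 66.2] 8.6 [0.4807 0.422  0.0596]
base 1013 [471.2 430. ] [124.   95.3] 9.6 [0.4646 0.4076 0.0087]
rack 5252 [474.3 259.9] [120.5 154. ] 4.8 [0.4713 0.2589 0.0467]
caps 498 [434.5 266.7] [ 11.6 122.1] 4.8 [0.4345 0.2655 0.0625]
```

View pics/w1.png

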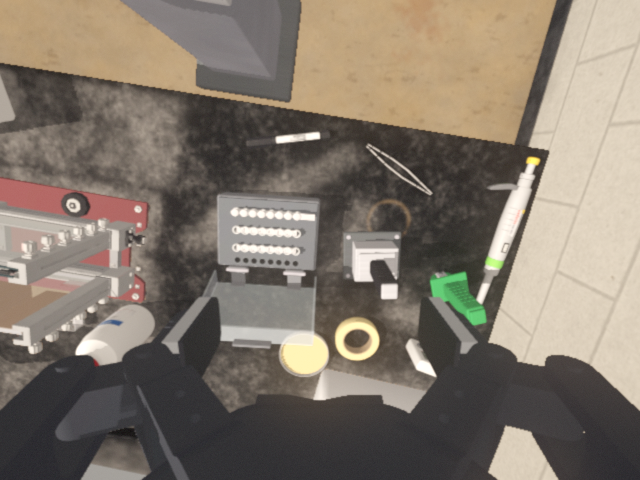

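```bash
python3 - <<'E'
from h import *
print(to(.4913,.433,.2,-171),to(.4913,.433,.099,-171))
E
```

```text
[-10.13   9.02  18.01  -0.63] [-10.13   9.02  28.11  -0.63]
```

Emit:
play_rows(
  series=[
    [[-4, 3.5, 4, -0.6, 1], [-8, 7, 8, -0.6, 1], [-10.1, 9, 12, -0.6, 1], [-10.1, 9, 16, -0.6, 1], [-10.1, 9, 18, -0.6, 1], [-10.1, 9, 18, -0.6, 1], [-10.1, 9, 18, -0.6, 1]],
  ],
)

```text
t: 3.3
ee_pos: [0.4918, 0.4319, 0.2016]
ee_rot: [-180.0, 0.0, -171.1]
force: [0.4, 0.9, -0.1]
opening: 0.0856
grasp_force: 0.0
```

```bash
python3 - <<'E'
from h import *
st();look('wrist','w2');print(to(.4913,.433,.099,-171))
p,w=cloud('w2');A=w.reshape(-1,3)
def rect(z0,z1,n,ex=.05):
    P=A[(abs(A[:,0]-.491)<ex)&(abs(A[:,1]-.433)<ex)&(A[:,2]>z0)&(A[:,2]<z1)]
    if len(P)<5: print(n,len(P));return
    r=cv2.minAreaRect((P[:,:2]*1000).astype(np.float32)); print(n,len(P),np.round(r[0],1),np.round(r[1],1),round(r[2],1),np.round(np.median(P,0),4))
rect(.147,.162,'htop',.03);rect(.08,.147,'handle',.03);rect(.052,.064,'collar')
E
```

```text
3.3 [0.4918 0.4319 0.2016] [-179.97    0.   -171.13] F [ 0.4  0.9 -0.1] op 0.0856 gf 0.0 q [-13.  36. -52.  85.  29.  73.  31.]
[ 0.06  0.03 10.41 -0.12]
htop 1177 [490.5 432.5] [22.5 23.9] 9.4 [0.4889 0.4325 0.1572]
handle 561 [481.3 431.2] [ 4.5 23.9] 9.2 [0.4797 0.4306 0.1208]
collar 2623 [491.3 433. ] [53.3 65.9] 9.0 [0.4819 0.4299 0.0599]
```

Emit:
play_rows(
  series=[
    [[0, 0, 4, 0, 1], [0, 0, 8, 0, 1], [0, 0, 9.7, 0, 1], [0, 0, 9.7, 0, 1], [0, 0, 9.7, 0, 0.3], [0, 0, 9.7, 0, 0], [0, 0, 9.7, 0, 0], [0, 0, 9.7, 0, 0], [0, 0, 9.7, 0, 0], [0, 0, 9.7, 0, 0]],
  ],
  force=80,
)

```text
t: 4.35
ee_pos: [0.4917, 0.4334, 0.1048]
ee_rot: [180.0, 0.1, -171.1]
force: [-0.1, -2.3, 5.9]
opening: 0.0224
grasp_force: 78.9
```

Emit:
play_rows(
  series=[
    [[0, 0, -1, 0, 0], [0, 0, -2.5, 0, 0], [0, 0, -5, 0, 0], [0, 0, -8, 0, 0], [0, 0, -9, 0, 0], [0, 0, -9, 0, 0], [0, 0, -9, 0, 0]],
  ],
)

```text
t: 5.05
ee_pos: [0.491, 0.4327, 0.1927]
ee_rot: [-179.9, -0.0, -171.0]
force: [-0.7, -0.2, -2.6]
opening: 0.0228
grasp_force: 78.4
```

```bash
python3 - <<'E'
from h import *
st();t=np.radians(4.7);a=np.array([-np.sin(t),np.cos(t)]);c=np.array([.4353,.2566]);q=c+a*.0485
print(q,to(q[0],q[1],.19,-175.3))
look('side','s1'); p,w=cloud('s1');A=w.reshape(-1,3)
P=A[(abs(A[:,0]-.491)<.035)&(abs(A[:,1]-.433)<.04)&(A[:,2]>.07)]
B=P[P[:,2]<.16]; print('lowest',np.sort(B[:,2])[:5]); 
C=P[(P[:,2]>.13)&(P[:,2]<.155)&(abs(P[:,0]-.491)<.025)]
cc=B[:,2]; print(np.histogram(cc,np.arange(.08,.165,.005)))
E
```

```text
5.05 [0.491  0.4327 0.1927] [-1.7995e+02 -3.0000e-02 -1.7104e+02] F [-0.7 -0.2 -2.6] op 0.0228 gf 78.4 q [-13.  37. -52.  86.  29.  72.  31.]
[0.43132598 0.30493691] [  7.88 -11.69   0.27   4.26]
lowest [0.09370158 0.09413435 0.0948971  0.09510531 0.09528136]
(array([  0,   0,   3,  15,  26,  45,  51,  55,  61,  27,  23,   0,  37,
       312,  46,  51]), array([0.08 , 0.085, 0.09 , 0.095, 0.1  , 0.105, 0.11 , 0.115, 0.12 ,
       0.125, 0.13 , 0.135, 0.14 , 0.145, 0.15 , 0.155, 0.16 ]))
```

Emit:
play_rows(
  series=[
    [[2, -3, 0, 1, 0], [4, -6, 0, 2, 0], [6, -9, 0, 3, 0], [7.5, -11, 0, 4.3, 0], [7.9, -11.7, 0.5, 4.3, 0], [7.9, -11.7, 1, 4.3, 0], [7.9, -11.7, 1, 4.3, 0], [7.9, -11.7, 1, 4.3, 0]],
  ],
)

```text
t: 5.9
ee_pos: [0.4314, 0.3065, 0.1832]
ee_rot: [179.9, -0.0, -175.3]
force: [-0.8, 1.1, -2.1]
opening: 0.0226
grasp_force: 78.9
```

```bash
python3 - <<'E'
from h import *
st();print(to(.4313,.3049,.1538,-175.3))
look('side','s2');look('scene','sc2')
a=cloud('s2')[0][180:330,270:420];b=cloud('sc2')[0][200:350,240:390]
cv2.imwrite('pics/c3.png',cv2.resize(np.hstack([a,b]),(800,400),interpolation=cv2.INTER_CUBIC)[:,:,::-1])
E
```

```text
5.9 [0.4314 0.3065 0.1832] [ 1.7994e+02 -5.0000e-02 -1.7526e+02] F [-0.8  1.1 -2.1] op 0.0226 gf 78.9 q [  2.  25. -56. 104.  23.  63.  33.]
[ 0.02 -0.16  2.94  0.04]
```

View pics/c3.png

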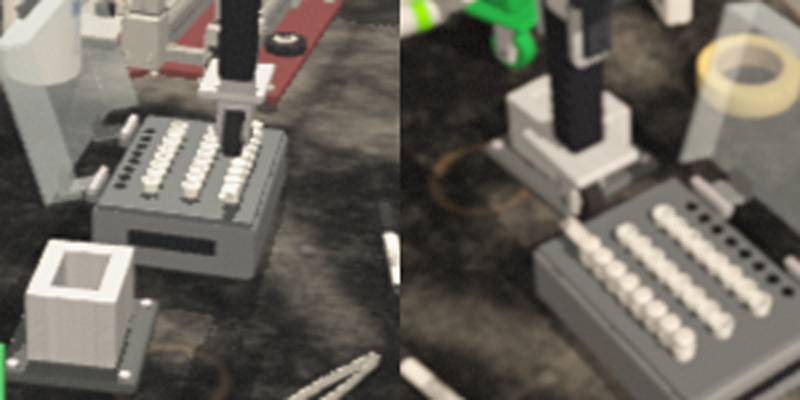

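Both crops show the roller upright above the capped row at its tab end (left crop, wheel at about (235,135)). Now I press down and roll.

Emit:
play_rows(
  series=[
    [[0, 0, 1, 0, 0], [0, 0, 1.6, 0, 0], [0, 0, 1.9, 0, 0], [0, 0, 2.2, 0, 0], [0, 0, 2.5, 0, 0], [0, 0, 2.7, 0, 0], [0, 0, 2.95, 0, 0], [0, 0, 2.95, 0, 0], [0, 0, 2.95, 0, 0]],
  ],
)

```text
t: 6.9
ee_pos: [0.4315, 0.3064, 0.155]
ee_rot: [179.9, 0.1, -175.3]
force: [-2.3, 1.0, 7.3]
opening: 0.0229
grasp_force: 80.2
```

Emit:
play_rows(
  series=[
    [[0, -0.2, 0.05, 0, 0], [0, -0.5, 0.1, 0, 0], [0, -0.8, 0.1, 0, 0], [0, -1.1, 0.1, 0, 0], [0, -1.4, 0.1, 0, 0], [0, -1.7, 0.1, 0, 0], [0, -2.0, 0.1, 0, 0], [0, -2.3, 0.1, 0, 0], [0, -2.6, 0.1, 0, 0], [0, -2.9, 0.1, 0, 0], [0, -3.2, 0.1, 0, 0], [0, -3.5, 0.1, 0, 0]],
  ],
)

```text
t: 8.1
ee_pos: [0.4351, 0.2725, 0.1546]
ee_rot: [179.8, 0.2, -175.3]
force: [-1.5, 2.3, 6.9]
opening: 0.0225
grasp_force: 80.2
```

Emit:
play_rows(
  series=[
    [[0, -0.3, 0, 0, 0], [0, -0.6, 0, 0, 0], [0, -0.9, 0, 0, 0], [0, -1.2, 0, 0, 0], [0, -1.5, 0, 0, 0], [0, -1.8, 0, 0, 0], [0, -2.1, 0, 0, 0], [0, -2.4, 0, 0, 0], [0, -2.7, 0, 0, 0], [0, -3.0, 0, 0, 0], [0, -3.3, 0, 0, 0], [0, -3.6, 0, 0, 0]],
  ],
)

```text
t: 9.3
ee_pos: [0.4383, 0.2362, 0.1545]
ee_rot: [179.9, 0.2, -175.3]
force: [-0.8, 3.4, 8.1]
opening: 0.0227
grasp_force: 80.2
```

Emit:
play_rows(
  series=[
    [[0, -0.3, 0, 0, 0], [0, -0.6, 0, 0, 0], [0, -0.9, 0, 0, 0], [0, -1.2, 0, 0, 0], [0, -1.5, 0, 0, 0], [0, -1.8, 0, 0, 0], [0, -2.1, 0, 0, 0], [0, -2.4, 0, 0, 0], [0, -2.6, 0, 0, 0], [0, -2.6, 0, 0, 0], [0, -2.6, 0, 0, 0]],
  ],
)

```text
t: 10.4
ee_pos: [0.4405, 0.2095, 0.1543]
ee_rot: [179.9, 0.2, -175.3]
force: [0.1, 1.0, 6.8]
opening: 0.0225
grasp_force: 80.2
```

```bash
python3 - <<'E'
from h import *
st();print(to(.439,.2113,.154,-175.3))
E
```

```text
10.4 [0.4405 0.2095 0.1543] [ 179.93    0.19 -175.34] F [0.1 1.  6.8] op 0.0225 gf 80.2 q [ 14.  23. -56. 111.  23.  57.  42.]
[ 0.14  0.19  0.03 -0.04]
```

Emit:
play_rows(
  series=[
    [[0, 0, -0.5, 0, 0], [0, 0, -1.5, 0, 0], [0, 0, -3.5, 0, 0], [0, 0, -5, 0, 0], [-1, 4, -5, -1, 0], [-2, 8, -5, -2, 0], [-3, 12, -5, -3, 0], [-4, 16, -5, -4, 0], [-4, 19, -5, -4, 0], [-4, 20, -5, -4, 0], [-4, 20, -5, -4, 0]],
  ],
)

```text
t: 11.5
ee_pos: [0.4617, 0.4127, 0.2031]
ee_rot: [180.0, -0.0, -171.2]
force: [0.9, -0.4, -2.1]
opening: 0.0223
grasp_force: 79.2
```

```bash
python3 - <<'E'
from h import *
st();look('scene','sc3');look('wrist','w3');look('side','s3')
print(to(.4915,.433,.195,-171))
t=np.radians(4.7);a=np.array([-np.sin(t),np.cos(t)]);n=np.array([np.cos(t),np.sin(t)]);c=np.array([.4353,.2566])
for f in('sc3','w3','s3','scene0','w1'):
    p,w=cloud(f);A=w.reshape(-1,3);u=(A[:,:2]-c)@a;v=(A[:,:2]-c)@n
    print(f,[ (m.sum(),round(float(np.percentile(A[m,2],85)),4)) if (m:=(abs(u-y)<4.5e-3)&(abs(v)<4.5e-3)&(A[:,2]<.09)).sum()>2 else None for y in np.arange(45.5,-46,-13)/1000])
b=cloud('sc3')[0];cv2.imwrite('pics/c4.png',cv2.resize(np.hstack([b[190:370,240:420],cloud('s3')[0][200:380,260:440]]),(800,400),interpolation=cv2.INTER_CUBIC)[:,:,::-1])
# held tool vs gripper
p,w=cloud('s3')
E
```

```text
11.5 [0.4617 0.4127 0.2031] [ 1.7996e+02 -5.0000e-02 -1.7118e+02] F [ 0.9 -0.4 -2.1] op 0.0223 gf 79.2 q [-10.  33. -54.  90.  28.  71.  30.]
[-3.12  1.91  0.81 -0.42]
sc3 [(np.int64(30), 0.058), (np.int64(28), 0.0582), (np.int64(27), 0.0581), (np.int64(32), 0.0581), (np.int64(33), 0.058), (np.int64(34), 0.0585), (np.int64(33), 0.0582), (np.int64(40), 0.058)]
w3 [(np.int64(103), 0.0595), (np.int64(108), 0.0593), (np.int64(110), 0.0593), (np.int64(113), 0.0593), (np.int64(116), 0.0594), (np.int64(117), 0.0592), (np.int64(116), 0.0591), (np.int64(121), 0.0592)]
s3 [(np.int64(19), 0.0587), (np.int64(14), 0.0583), (np.int64(13), 0.0589), (np.int64(16), 0.0579), (np.int64(15), 0.0588), (np.int64(11), 0.0584), (np.int64(12), 0.0584), (np.int64(14), 0.0586)]
scene0 [(np.int64(35), 0.0626), (np.int64(37), 0.0626), (np.int64(41), 0.0623), (np.int64(39), 0.0627), (np.int64(47), 0.0622), (np.int64(46), 0.0623), (np.int64(39), 0.0627), (np.int64(46), 0.0626)]
w1 [(np.int64(42), 0.0642), (np.int64(43), 0.0644), (np.int64(42), 0.0639), (np.int64(44), 0.0641), (np.int64(45), 0.064), (np.int64(45), 0.0629), (np.int64(42), 0.064), (np.int64(42), 0.0634)]
```

View pics/c4.png

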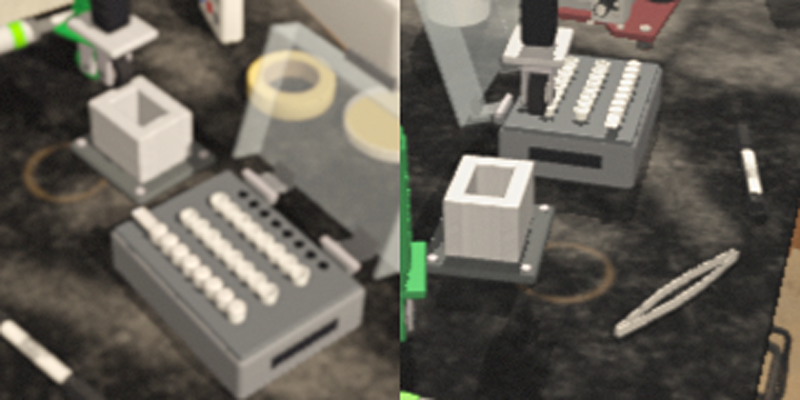

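All eight caps measure 58 mm, which is fully down. Now I return the roller to the stand.

Emit:
play_rows(
  series=[
    [[-1.5, 1, 0, -0.2, 0], [-3.1, 1.9, 0, -0.2, 0], [-3.1, 1.9, 0.8, -0.2, 0], [-3.1, 1.9, 0.8, -0.2, 0], [-3.1, 1.9, 0.8, -0.2, 0], [-3.1, 1.9, 0.8, -0.2, 0]],
  ],
)

```text
t: 12.25
ee_pos: [0.4904, 0.434, 0.1953]
ee_rot: [-180.0, 0.0, -171.1]
force: [0.2, -0.0, -1.6]
opening: 0.0229
grasp_force: 79.1
```

```bash
python3 - <<'E'
from h import *
st();st();print(to(.4915,.433,.105,-171.1));look('side','s4');look('scene','sc4')
for f in('s4','sc4'):
    p,w=cloud(f);A=w.reshape(-1,3)
    P=A[(abs(A[:,0]-.491)<.045)&(abs(A[:,1]-.433)<.045)&(A[:,2]>.139)&(A[:,2]<.154)]
    r=cv2.minAreaRect((P[:,:2]*1000).astype(np.float32));print('collar',len(P),r,np.median(P[:,2]))
    P=A[(abs(A[:,0]-.491)<.045)&(abs(A[:,1]-.433)<.045)&(A[:,2]>.08)&(A[:,2]<.135)]
    r=cv2.minAreaRect((P[:,:2]*1000).astype(np.float32));print('fork',len(P),r,np.sort(P[:,2])[:3])
E
```

```text
12.25 [0.4904 0.434  0.1953] [-1.7997e+02  1.0000e-02 -1.7115e+02] F [ 0.2 -0.  -1.6] op 0.0229 gf 79.1 q [-13.  37. -52.  85.  30.  73.  30.]
12.25 [0.4904 0.434  0.1953] [-1.7997e+02  1.0000e-02 -1.7115e+02] F [ 0.2 -0.  -1.6] op 0.0229 gf 79.1 q [-13.  37. -52.  85.  30.  73.  30.]
[-0.1  -0.11  9.03 -0.05]
collar 371 ((489.5325622558594, 434.9234924316406), (41.571353912353516, 57.51125717163086), 9.869902610778809) 0.15045404858109035
fork 304 ((487.2798156738281, 439.8833312988281), (24.878162384033203, 21.960670471191406), 21.52961540222168) [0.09556473 0.09615965 0.09716283]
collar 354 ((490.9823303222656, 431.4015808105469), (42.89158248901367, 57.29665756225586), 11.30140495300293) 0.15038675255782247
fork 220 ((488.43182373046875, 427.095703125), (23.726696014404297, 31.261186599731445), 48.74365234375) [0.09499216 0.0971813  0.09730498]
```

Emit:
play_rows(
  series=[
    [[-0.12, -0.08, 1, 0, 0], [-0.12, -0.08, 2.5, 0, 0], [-0.12, -0.08, 3.3, 0, 0], [-0.12, -0.08, 4, 0, 0], [-0.12, -0.08, 4.5, 0, 0], [-0.12, -0.08, 5, 0, 0], [-0.12, -0.08, 5.5, 0, 0], [-0.12, -0.08, 6, 0, 0]],
  ],
)

```text
t: 13.15
ee_pos: [0.492, 0.4342, 0.1349]
ee_rot: [180.0, 0.0, -171.1]
force: [0.7, -0.7, -2.1]
opening: 0.0223
grasp_force: 79.1
```

Emit:
play_rows(
  series=[
    [[0, 0, 0.8, 0, 0], [0, 0, 1.6, 0, 0], [0, 0, 2.2, 0, 0], [0, 0, 2.5, 0, 0], [0, 0, 2.7, 0, 0], [0, 0, 2.9, 0, 0], [0, 0, 2.95, 0, 0], [0, 0, 2.95, 0, 0]],
  ],
)

```text
t: 13.95
ee_pos: [0.492, 0.4341, 0.1057]
ee_rot: [180.0, 0.0, -171.1]
force: [-0.4, 0.6, -2.3]
opening: 0.0226
grasp_force: 79.1
```

Emit:
play_rows(
  series=[
    [[0, 0, 0.1, 0, 0], [0, 0, 0.2, 0, 0], [0, 0, 0.2, 0, 0]],
  ],
)

```text
t: 14.25
ee_pos: [0.4921, 0.4343, 0.1048]
ee_rot: [180.0, 0.1, -171.1]
force: [-2.1, -2.3, 5.7]
opening: 0.0224
grasp_force: 80.1
```

Emit:
play_rows(
  series=[
    [[0, 0, 0.1, 0, 0.5], [0, 0, 0.1, 0, 0.8], [0, 0, 0.1, 0, 0.8], [0, 0, 0.1, 0, 0.8], [0, 0, 0.1, 0, 0.8], [0, 0, -1, 0, 0.8], [0, 0, -4, 0, 0.8], [0, 0, -8, 0, 0.8], [0, 0, -12, 0, 0.8], [0, 0, -16, 0, 0.8], [0, 0, -18, 0, 0.8], [0, 0, -18, 0, 0]],
  ],
)

```text
t: 15.45
ee_pos: [0.4922, 0.4357, 0.2884]
ee_rot: [179.8, 0.3, -171.1]
force: [0.5, 0.5, -0.7]
opening: 0.0552
grasp_force: 0.0
```

```bash
python3 - <<'E'
from h import *
st();look('wrist','w5');look('scene','sc5');look('side','s5')
for f in('w5','sc5','s5'):
    p,w=cloud(f);A=w.reshape(-1,3)
    for z0,z1,e in((.147,.162,.03),(.052,.064,.05)):
        P=A[(abs(A[:,0]-.491)<e)&(abs(A[:,1]-.433)<e)&(A[:,2]>z0)&(A[:,2]<z1)]
        if len(P)>5: print(f,len(P),cv2.minAreaRect((P[:,:2]*1000).astype(np.float32)),np.median(P[:,2]).round(4))
# lid: in rack plane
t=np.radians(4.7);n=np.array([np.cos(t),np.sin(t)]);a=np.array([-n[1],n[0]]);o=np.array([.4692,.2595])
for f in('scene0','side0','sc5','s5'):
    p,w=cloud(f);A=w.reshape(-1,3);X=(A[:,:2]-o)@n*1e3;Y=(A[:,:2]-o)@a*1e3;Z=A[:,2]*1e3
    m=(X>52)&(X<150)&(abs(Y)<84)&(Z>52)&(Z<200)
    print(f,m.sum());
    for z in range(50,200,10):
        k=m&(abs(Z-z)<5)
        if k.sum()>3: print(z,k.sum(),np.percentile(X[k],[2,50,98]).round(),np.percentile(Y[k],[2,98]).round())
E
```

```text
15.45 [0.4922 0.4357 0.2884] [ 179.78    0.29 -171.12] F [ 0.5  0.5 -0.7] op 0.0552 gf 0.0 q [-12.  33. -54.  78.  27.  82.  33.]
w5 631 ((492.2790832519531, 433.6815490722656), (24.34722900390625, 23.39698028564453), 9.268967628479004) 0.1573
w5 1724 ((491.37493896484375, 433.1651916503906), (53.87558364868164, 65.82102966308594), 8.719682693481445) 0.0598
sc5 162 ((493.0636291503906, 429.7460632324219), (23.373929977416992, 25.217313766479492), 87.5359878540039) 0.1554
sc5 538 ((493.1266174316406, 429.0280456542969), (55.84842300415039, 65.7545394897461), 7.5958781242370605) 0.0584
s5 174 ((491.1579284667969, 434.84027099609375), (23.593341827392578, 25.049341201782227), 7.007086277008057) 0.1545
s5 603 ((490.91973876953125, 433.9803466796875), (53.87924575805664, 66.73301696777344), 9.10191822052002) 0.0587
scene0 5700
50 139 [60. 90. 92.] [-82.  75.]
60 504 [66. 92. 95.] [-83.  76.]
70 505 [69. 95. 98.] [-83.  76.]
80 513 [ 72.  98. 101.] [-83.  76.]
90 522 [ 76. 101. 104.] [-83.  76.]
100 533 [ 78. 105. 108.] [-83.  77.]
110 534 [ 82. 108. 111.] [-83.  76.]
120 559 [ 85. 111. 11
[... 773 characters left out ...]
.  76.]
100 525 [ 79. 105. 108.] [-83.  77.]
110 544 [ 82. 108. 111.] [-83.  76.]
120 552 [ 85. 111. 114.] [-83.  76.]
130 558 [ 88. 114. 117.] [-83.  76.]
140 196 [ 90. 110. 118.] [-83.  77.]
150 338 [ 94. 117. 123.] [-83.  77.]
160 787 [ 96. 106. 123.] [-82.  73.]
s5 2392
50 30 [62. 81. 90.] [-82.  79.]
60 125 [64. 85. 92.] [-82.  81.]
70 155 [68. 91. 96.] [-82.  81.]
80 204 [72. 95. 99.] [-81.  80.]
90 215 [ 74.  99. 102.] [-81.  81.]
100 240 [ 78. 101. 105.] [-81.  80.]
110 250 [ 80. 103. 108.] [-82.  80.]
120 249 [ 83. 107. 112.] [-81.  81.]
130 246 [ 87. 109. 115.] [-82.  81.]
140 142 [ 89. 102. 117.] [-81.  81.]
150 198 [ 92. 113. 121.] [-81.  81.]
160 338 [ 95. 105. 121.] [-76.  79.]
```

```bash
python3 - <<'E'
from h import *
p,w=cloud('scene0');A=w.reshape(-1,3);m=(A[:,2]>.12)&(A[:,0]>.62)&(A[:,1]>.1)&(A[:,1]<.5)&(A[:,2]<.6);print(np.percentile(A[m,0],[0,.5,2,10]))
p,w=cloud('side0');A=w.reshape(-1,3);m=(A[:,2]>.12)&(A[:,0]>.62)&(A[:,1]>.1)&(A[:,1]<.5)&(A[:,2]<.6);print(np.percentile(A[m,0],[0,.5,2,10]))
t=np.radians(4.7);n=np.array([np.cos(t),np.sin(t)]);a=np.array([-n[1],n[0]]);o=np.array([.4692,.2595])
q=o+.155*n;print(q,to(*q,.288,-175.3),to(*q,.146,-175.3))
E
```

```text
[0.74409156 0.74602897 0.74684752 0.75370649]
[0.74231269 0.74471603 0.74541558 0.75861899]
[0.62367879 0.27220047] [-10.55 -17.99  -0.5    4.17] [-10.55 -17.99  13.7    4.17]
```

Emit:
play_rows(
  series=[
    [[-2, -4, 0, 1, 0], [-4, -8, 0, 2, 0], [-6, -12, 0, 3, 0], [-9, -16, 0, 4.2, 0], [-10.6, -18, 0, 4.2, 0], [-10.6, -18, 3, 4.2, 0], [-10.6, -18, 6, 4.2, 0], [-10.6, -18, 9, 4.2, 0], [-10.6, -18, 11, 4.2, 0], [-10.6, -18, 13.7, 4.2, 0], [-10.6, -18, 13.7, 4.2, 0], [-10.6, -18, 13.7, 4.2, 0]],
  ],
)

```text
t: 16.8
ee_pos: [0.6238, 0.2723, 0.1458]
ee_rot: [-180.0, -0.1, -175.3]
force: [-0.8, 0.6, 1.0]
opening: 0.0001
grasp_force: 0.0
```

```bash
python3 - <<'E'
from h import *
st()
t=np.radians(4.7);n=np.array([np.cos(t),np.sin(t)]);o=np.array([.4692,.2595])
for X,Z in((.099,.130),(.085,.136),(.067,.140),(.050,.139),(.027,.131),(.007,.117),(-.009,.098),(-.019,.074)):
    print(X,Z,to(*(o+X*n),Z+.014,-175.3))
E
```

```text
16.8 [0.6238 0.2723 0.1458] [-1.7998e+02 -1.3000e-01 -1.7532e+02] F [-0.8  0.6  1. ] op 0.0001 gf 0.0 q [  2.  41. -49.  84.  32.  69.  44.]
0.099 0.13 [ 5.61 -0.01  0.18 -0.02]
0.085 0.136 [ 7.01 -0.01 -0.42 -0.02]
0.067 0.14 [ 8.81 -0.01 -0.82 -0.02]
0.05 0.139 [ 1.051e+01 -1.000e-02 -7.200e-01 -2.000e-02]
0.027 0.131 [ 1.281e+01 -1.000e-02  8.000e-02 -2.000e-02]
0.007 0.117 [14.81 -0.02  1.48 -0.02]
-0.009 0.098 [16.41 -0.02  3.38 -0.02]
-0.019 0.074 [17.41 -0.02  5.78 -0.02]
```

Now I push the lid over upright and follow its arc, at about 10 to 15 cm/s.

Emit:
play_rows(
  series=[
    [[1, 0, 0, 0, 0], [2, 0, 0, 0, 0], [3, 0, 0, 0, 0], [4, 0, 0, 0, 0], [5, 0, 0, 0, 0], [5.6, 0, 0, 0, 0], [6.3, 0, -0.2, 0, 0], [7, 0, -0.4, 0, 0], [8, 0, -0.7, 0, 0], [8.8, 0, -0.8, 0, 0], [9.6, 0, -0.8, 0, 0], [10.5, 0, -0.7, 0, 0]],
  ],
)

```text
t: 18.0
ee_pos: [0.5192, 0.264, 0.1537]
ee_rot: [180.0, 0.0, -175.3]
force: [0.5, 0.2, -0.2]
opening: 0.0002
grasp_force: 0.0
```

```bash
python3 - <<'E'
from h import *
st();look('side','s6')
t=np.radians(4.7);n=np.array([np.cos(t),np.sin(t)]);o=np.array([.4692,.2595])
for X,Z in((.050,.139),(.027,.131),(.007,.117),(-.009,.098),(-.019,.074)):
    print(X,Z,to(*(o+X*n),Z+.014,-175.3))
cv2.imwrite('pics/c6.png',cv2.resize(cloud('s6')[0][150:350,220:420],(500,500),interpolation=cv2.INTER_CUBIC)[:,:,::-1])
E
```

```text
18.0 [0.5192 0.264  0.1537] [ 1.8000e+02  2.0000e-02 -1.7534e+02] F [ 0.5  0.2 -0.2] op 0.0002 gf 0.0 q [  6.  32. -53.  99.  28.  64.  39.]
0.05 0.139 [-0.15 -0.06  0.04  0.03]
0.027 0.131 [ 2.15 -0.06  0.84  0.03]
0.007 0.117 [ 4.15 -0.06  2.24  0.03]
-0.009 0.098 [ 5.75 -0.06  4.14  0.03]
-0.019 0.074 [ 6.75 -0.06  6.54  0.03]
```

View pics/c6.png

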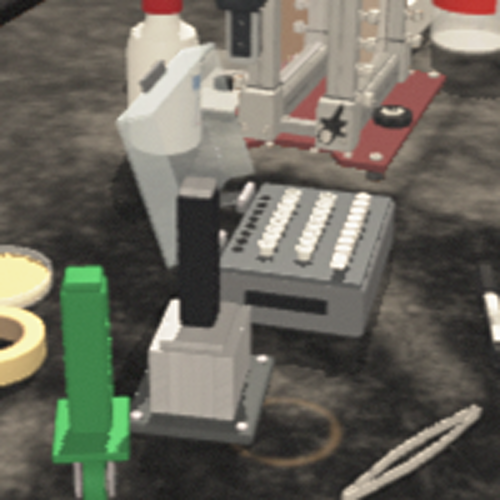

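```bash
python3 - <<'E'
from h import *
st()
look('scene','sc7');look('side','s7')
for f in('sc7','s7'):
    z=np.load(f'pics/{f}.npz');p=arm.state()['ee_pos']
    print(f,cv2.projectPoints(np.array([p,p+[0,0,.1]]),z['r'],z['t'],z['K'],None)[0].reshape(-1,2))
a=cloud('sc7')[0][100:400,200:500];b=cloud('s7')[0][100:400,180:480]
cv2.imwrite('pics/c7.png',cv2.resize(np.hstack([a,b]),(800,400),interpolation=cv2.INTER_CUBIC)[:,:,::-1])
E
```

```text
18.05 [0.5175 0.2641 0.1534] [-1.7997e+02 -5.0000e-02 -1.7527e+02] F [-2.3 -0.2  0.5] op -0.0 gf 0.0 q [  6.  32. -53.  99.  28.  64.  39.]
sc7 [[370.63882301 239.28714971]
 [373.77930615 182.65830905]]
s7 [[317.14919743 185.70480861]
 [317.57849625 131.04881644]]
```

View pics/c7.png

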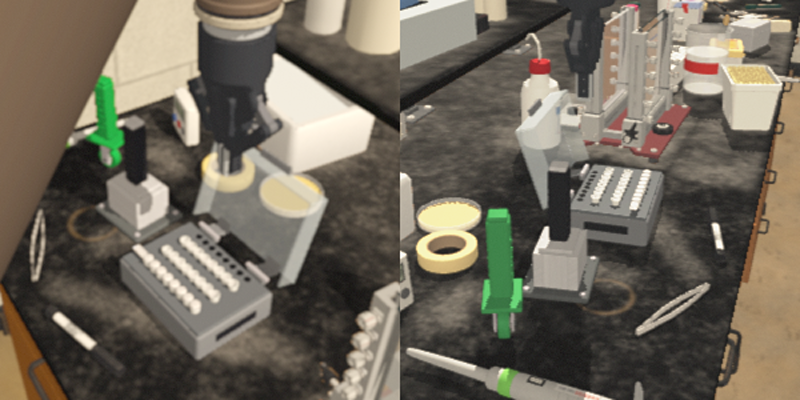

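```bash
python3 - <<'E'
from h import *
t=np.radians(4.7);n=np.array([np.cos(t),np.sin(t)]);a=np.array([-n[1],n[0]]);o=np.array([.4692,.2595])
print((arm.state()['ee_pos'][:2]-o)@np.c_[n,a]*1e3)
for f in('sc7','s7'):
    p,w=cloud(f);A=w.reshape(-1,3);X=(A[:,:2]-o)@n*1e3;Y=(A[:,:2]-o)@a*1e3;Z=A[:,2]*1e3
    m=(X>-60)&(X<150)&(abs(Y)<84)&(abs(Y)>40)&(Z>52)&(Z<200)
    for z in range(60,200,20):
        k=m&(abs(Z-z)<3)
        if k.sum()>3: print(f,z,k.sum(),np.percentile(X[k],[2,50,98]).round(),np.percentile(Y[k],[2,98]).round())
E
```

```text
[50.25208188  0.32969794]
sc7 60 221 [-37.  88.  95.] [-83.  76.]
sc7 80 172 [ 71.  97. 101.] [-83.  76.]
sc7 100 169 [ 78. 104. 107.] [-83.  76.]
sc7 120 126 [ 84. 109. 114.] [-83.  76.]
sc7 140 55 [ 90.  99. 120.] [-83.  77.]
sc7 160 143 [ 96. 100. 109.] [-83. -41.]
s7 60 97 [-38.  81.  92.] [-82.  80.]
s7 80 82 [71. 91. 98.] [-81.  80.]
s7 100 107 [ 77.  94. 105.] [-81.  81.]
s7 120 106 [ 82.  99. 112.] [-81.  81.]
s7 140 88 [ 89. 102. 117.] [-82.  81.]
s7 160 97 [ 95.  99. 108.] [-78.  80.]
```

```bash
python3 - <<'E'
from h import *
t=np.radians(4.7);n=np.array([np.cos(t),np.sin(t)]);a=np.array([-n[1],n[0]]);o=np.array([.4692,.2595])
for f in('sc7','s7'):
    p,w=cloud(f);A=w.reshape(-1,3);X=(A[:,:2]-o)@n*1e3;Y=(A[:,:2]-o)@a*1e3;Z=A[:,2]*1e3
    m=(X>15)&(X<85)&(abs(Y)<35)&(Z>70)&(Z<260)
    for z in range(75,260,10):
        k=m&(abs(Z-z)<5)
        if k.sum()>0: print(f,z,k.sum(),np.percentile(X[k],[0,50,100]).round(),np.percentile(Y[k],[0,100]).round())
E
```

```text
sc7 175 15 [39. 43. 55.] [-8.  2.]
sc7 185 93 [37. 43. 57.] [-15.  12.]
sc7 195 103 [38. 43. 57.] [-16.  13.]
sc7 205 97 [38. 42. 57.] [-16.  13.]
sc7 215 76 [36. 39. 61.] [-16.  28.]
sc7 225 228 [35. 38. 61.] [-34.  33.]
sc7 235 189 [34. 38. 63.] [-35.  34.]
sc7 245 214 [32. 38. 68.] [-35.  35.]
sc7 255 159 [32. 34. 55.] [-29.  16.]
s7 175 22 [39. 49. 58.] [ 4. 10.]
s7 185 68 [37. 47. 61.] [-4. 16.]
s7 195 75 [38. 46. 61.] [-2. 16.]
s7 205 73 [37. 47. 61.] [-0. 16.]
s7 215 55 [37. 45. 60.] [-8. 21.]
s7 225 102 [35. 39. 61.] [-34.  34.]
s7 235 56 [35. 38. 57.] [-32.  34.]
s7 245 54 [32. 35. 44.] [-13.  35.]
s7 255 58 [32. 33. 43.] [-19.  25.]
```

The depth data put the closed fingertips about 20 mm above the reported TCP height, so they passed over the lid without touching it. I'll go back behind it and run 34 mm lower.

Emit:
play_rows(
  series=[
    [[0, 0, -2.5, 0, 0], [-3.5, 0, -2.5, 0, 0], [-7, 0, -2.5, 0, 0], [-10.7, 0, -2.5, 0, 0], [-10.7, 0, -2.5, 0, 0], [-10.7, 0, 0, 0, 0], [-10.7, 0, 2, 0, 0], [-10.7, 0, 3.5, 0, 0], [-10.7, 0, 3.5, 0, 0], [-10.7, 0, 3.5, 0, 0]],
  ],
)

```text
t: 19.15
ee_pos: [0.6264, 0.2729, 0.1189]
ee_rot: [180.0, -0.0, -175.3]
force: [0.0, 1.0, 0.6]
opening: -0.0002
grasp_force: 0.0
```

```bash
python3 - <<'E'
from h import *
st();look('side','s8')
t=np.radians(4.7);n=np.array([np.cos(t),np.sin(t)]);a=np.array([-n[1],n[0]]);o=np.array([.4692,.2595])
p,w=cloud('s8');A=w.reshape(-1,3);X=(A[:,:2]-o)@n*1e3;Y=(A[:,:2]-o)@a*1e3;Z=A[:,2]*1e3
m=(X>132)&(X<190)&(abs(Y)<30)&(Z>60)&(Z<260);print(np.sort(Z[m])[:4],np.percentile(X[m&(Z<180)],[0,50,100]) if (m&(Z<180)).any() else '')
for X,Z in((.099,.136),(.085,.138),(.067,.140),(.050,.139),(.027,.131),(.007,.117),(-.009,.098),(-.019,.074)):
    print(X,Z,to(*(o+X*n),Z-.020,-175.3)[[0,2]])
E
```

```text
19.15 [0.6264 0.2729 0.1189] [ 1.7999e+02 -1.0000e-02 -1.7533e+02] F [0.  1.  0.6] op -0.0002 gf 0.0 q [  2.  42. -48.  85.  33.  67.  43.]
[140.76609974 140.95468231 141.15882214 141.826509  ] [146.02269105 152.5765537  168.86526867]
0.099 0.136 [5.91 0.35]
0.085 0.138 [7.31 0.15]
0.067 0.14 [ 9.11 -0.05]
0.05 0.139 [10.81  0.05]
0.027 0.131 [13.11  0.85]
0.007 0.117 [15.11  2.25]
-0.009 0.098 [16.71  4.15]
-0.019 0.074 [17.71  6.55]
```

Emit:
play_rows(
  series=[
    [[1, 0, 0, 0, 0], [2, 0, 0, 0, 0], [3, 0, 0, 0, 0], [4, 0, 0.1, 0, 0], [5, 0, 0.2, 0, 0], [5.9, 0, 0.2, 0, 0], [6.6, 0, 0.2, 0, 0], [7.3, 0, 0.1, 0, 0], [8.2, 0, 0, 0, 0], [9.1, 0, 0, 0, 0], [10, 0, 0, 0, 0], [10.8, 0, 0.1, 0, 0]],
  ],
)

```text
t: 20.4
ee_pos: [0.5178, 0.2639, 0.1175]
ee_rot: [-180.0, -0.0, -175.3]
force: [1.3, 1.2, 0.1]
opening: 0.0003
grasp_force: 0.3
```

```bash
cat > lid.py <<'E'
from h import *
import sys
st();f=sys.argv[1];look('scene',f);look('side',f+'s')
t=np.radians(4.7);n=np.array([np.cos(t),np.sin(t)]);a=np.array([-n[1],n[0]]);o=np.array([.4692,.2595])
for g in(f,f+'s'):
    p,w=cloud(g);A=w.reshape(-1,3);X=(A[:,:2]-o)@n*1e3;Y=(A[:,:2]-o)@a*1e3;Z=A[:,2]*1e3
    m=(X>-80)&(X<150)&(abs(Y)<84)&(abs(Y)>42)&(Z>62)&(Z<200)
    for x in range(-70,140,15):
        k=m&(abs(X-x)<3)
        if k.sum()>3: print(g,x,k.sum(),np.percentile(Z[k],[2,50,98]).round())
for X,Z in((.050,.139),(.027,.131),(.007,.117),(-.009,.098),(-.019,.074)):
    print(X,Z,to(*(o+X*n),Z-.021,-175.3))
E
python3 lid.py l1
```

```text
20.4 [0.5178 0.2639 0.1175] [-1.7999e+02 -1.0000e-02 -1.7532e+02] F [1.3 1.2 0.1] op 0.0003 gf 0.3 q [  5.  34. -52. 101.  31.  60.  37.]
l1 5 216 [144. 152. 154.]
l1 20 278 [121. 160. 163.]
l1 35 92 [ 93. 115. 148.]
l1 50 90 [ 67.  90. 121.]
l1 65 51 [63. 77. 96.]
l1 80 10 [63. 68. 75.]
l1s 5 88 [140. 152. 155.]
l1s 20 151 [116. 155. 163.]
l1s 35 104 [ 92. 117. 145.]
l1s 50 20 [ 83. 115. 123.]
0.05 0.139 [-0.17 -0.04 -0.06  0.03]
0.027 0.131 [ 2.13 -0.04  0.74  0.03]
0.007 0.117 [ 4.13 -0.04  2.14  0.03]
-0.009 0.098 [ 5.73 -0.04  4.04  0.03]
-0.019 0.074 [ 6.73 -0.04  6.44  0.03]
```

Emit:
play_rows(
  series=[
    [[0.8, 0, 0.2, 0, 0], [1.6, 0, 0.5, 0, 0], [2.3, 0, 0.8, 0, 0], [3, 0, 1.3, 0, 0], [3.6, 0, 1.75, 0, 0], [4.2, 0, 2.2, 0, 0], [4.7, 0, 2.8, 0, 0], [5.2, 0, 3.4, 0, 0], [5.7, 0, 4, 0, 0], [6.1, 0, 4.7, 0, 0], [6.5, 0, 5.4, 0, 0], [6.7, 0, 5.9, 0, 0]],
  ],
)

```text
t: 21.7
ee_pos: [0.4514, 0.2583, 0.0578]
ee_rot: [-180.0, -0.0, -175.3]
force: [0.0, 0.0, -0.1]
opening: 0.0004
grasp_force: 0.2
```

Emit:
play_rows(
  series=[
    [[0.1, 0, 0.3, 0, 0], [0.2, 0, 0.5, 0, 0], [0.2, 0, 0.6, 0, 0], [0.2, 0, 0.6, 0, 0]],
  ],
)

```text
t: 22.1
ee_pos: [0.4502, 0.2584, 0.0538]
ee_rot: [-179.9, 0.1, -175.3]
force: [-3.7, -3.4, 13.2]
opening: -0.0002
grasp_force: 7.1
```

```bash
python3 lid.py l2|grep -v '^-\?0'
```

```text
22.1 [0.4502 0.2584 0.0538] [-1.7994e+02  6.0000e-02 -1.7534e+02] F [-3.7 -3.4 13.2] op -0.0002 gf 7.1 q [  3.  34. -50. 112.  34.  50.  29.]
l2 -55 302 [62. 73. 77.]
l2 -40 158 [65. 75. 78.]
l2 -25 269 [ 66.  76. 184.]
l2 -10 198 [ 65.  76. 184.]
l2 5 97 [64. 76. 77.]
l2 20 93 [63. 76. 77.]
l2 35 95 [64. 75. 78.]
l2 50 98 [64. 76. 78.]
l2 65 14 [73. 74. 76.]
l2s -55 107 [63. 75. 77.]
l2s -40 83 [63. 76. 77.]
l2s -25 148 [ 65. 108. 185.]
l2s -10 118 [ 63.  77. 171.]
l2s 5 68 [64. 76. 77.]
l2s 20 80 [64. 76. 77.]
l2s 35 78 [64. 76. 77.]
l2s 50 47 [75. 76. 77.]
```

The lid is flat at 76 mm with 13 N pressing on it, so it is shut. I retreat and do the last check.

Emit:
play_rows(
  series=[
    [[0, 0, -1, 0, 0], [0, 0, -4, 0, 0], [0, 0, -8, 0, 0], [0, 0, -12, 0, 0], [0, 0, -15, 0, 0], [0, 0, -15, 0, 0], [0, 0, -15, 0, 0]],
  ],
)

```text
t: 22.9
ee_pos: [0.4504, 0.2583, 0.2031]
ee_rot: [180.0, 0.1, -175.4]
force: [-0.7, -0.8, 0.9]
opening: -0.0001
grasp_force: 0.0
```

```bash
python3 lid.py fin|grep -v '^-\?0'; python3 - <<'E'
from h import *
p,w=cloud('fins');A=w.reshape(-1,3)
for z0,z1,e in((.147,.162,.03),(.052,.064,.05)):
    P=A[(abs(A[:,0]-.491)<e)&(abs(A[:,1]-.433)<e)&(A[:,2]>z0)&(A[:,2]<z1)];print(len(P),cv2.minAreaRect((P[:,:2]*1000).astype(np.float32)),np.median(P[:,2]))
# changed pixels on the bench vs start
d=np.abs(cloud('side0')[0].astype(int)-p).max(2)>40
print(cv2.connectedComponentsWithStats(d.astype(np.uint8))[2][1:][lambda:0] if 0 else [s.tolist() for s in cv2.connectedComponentsWithStats(d.astype(np.uint8))[2][1:] if s[4]>25])
E
```

```text
22.9 [0.4504 0.2583 0.2031] [ 1.8000e+02  1.0000e-01 -1.7536e+02] F [-0.7 -0.8  0.9] op -0.0001 gf 0.0 q [ 10.  24. -59. 104.  22.  65.  39.]
fin -55 301 [62. 73. 77.]
fin -40 167 [65. 76. 78.]
fin -25 161 [64. 76. 78.]
fin -10 165 [64. 76. 77.]
fin 5 157 [65. 76. 78.]
fin 20 149 [64. 76. 78.]
fin 35 144 [65. 76. 78.]
fin 50 151 [63. 76. 78.]
fin 65 19 [73. 74. 75.]
fins -55 105 [63. 75. 77.]
fins -40 87 [63. 76. 77.]
fins -25 77 [62. 76. 78.]
fins -10 82 [63. 76. 78.]
fins 5 81 [62. 76. 77.]
fins 20 75 [64. 76. 78.]
fins 35 79 [64. 76. 77.]
fins 50 47 [74. 76. 77.]
174 ((490.9322204589844, 436.5474548339844), (23.47507667541504, 21.337474822998047), 7.404669284820557) 0.1540824066429517
606 ((490.6600646972656, 434.0788269042969), (53.81039047241211, 66.74715423583984), 8.960241317749023) 0.05837866876189004
[[336, 0, 54, 76, 2859], [483, 0, 37, 77, 1712], [575, 0, 65, 74, 1831], [347, 64, 38, 34, 351], [569, 75, 27, 81, 964], [594, 75, 22, 10, 82], [618, 80, 22, 7, 86], [594, 86, 21, 46, 272], [605, 88, 17, 45, 206], [345, 91, 25, 58, 801], [591, 134, 11, 3, 26], [604, 134, 36, 9, 127], [292, 167, 14, 8, 55], [276, 174, 11, 13, 69], [267, 191, 115, 66, 3088], [514, 207, 69, 69, 2151], [352, 249, 7, 6, 31], [353, 253, 8, 10, 36], [320, 292, 9, 8, 43], [273, 300, 6, 14, 39], [309, 386, 65, 33, 691]]
```

```bash
python3 - <<'E'
from h import *
a=cloud('side0');b=cloud('fins');s=np.s_[380:425,300:380]
print(np.nanmedian(abs(a[1][s]-b[1][s]),(0,1)),np.nanpercentile(abs(a[1][s]-b[1][s]),97),a[0][s].mean((0,1)),b[0][s].mean((0,1)))
cv2.imwrite('pics/c9.png',np.hstack([a[0][180:,180:450],b[0][180:,180:450]])[:,:,::-1])
E
```

```text
[0.00018905 0.00075108 0.00076488] 0.0021929891214433755 [116.88194444 111.72722222 102.99305556] [97.81277778 93.13055556 85.92027778]
```

View pics/c9.png

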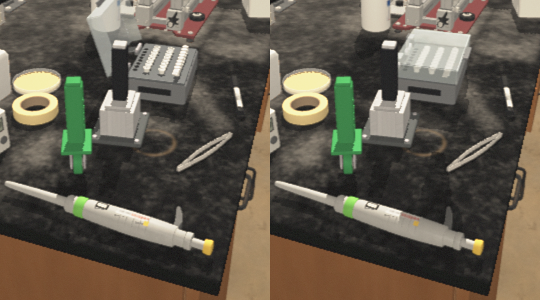

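In the before/after pair the lid is shut (right half, about (435,60)) and the roller hangs upright in its stand (390,90). The other things are unmoved; only a shadow fell on the pipette.

```bash
python3 -c "
from workcell import workorder
print(workorder.close_job())"
```

```text
the job is handed in; nothing more can be done
None
```

The job is handed in at about 23 s of robot time: all eight caps measured fully down, the roller is back upright in its stand, the lid is shut, and the other things on the bench are where they were.

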